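# Light the bead bench and point out the head piece and its beads

## Robot

A 7-joint arm with a two-finger parallel gripper is mounted at the origin on the work surface. World frame = base frame: x ahead of the robot, y to its left, z up, the work surface at z = 0. Lengths are in m, angles in degrees, forces in N, time in s.
With the tool pointing down it reaches from about 0.425 to 0.875 m from the base axis. Payload 4.7 kg.
Tool frame: the origin (TCP) lies between the finger pads, 19 mm behind the fingertips; this is the grasp point; z points along the fingers, y is the line along which they close (so a half turn about z gives the same grasp; the last joint's range is limited). The gripper opens to 87 mm and grips with 3 to 60 N. Pads are 19 mm wide; open, the fingers measure 117 mm over their backs; the gripper's body (75 mm by 190 mm) begins 51 mm behind the grasp point.
Start: joints at [70.594, 18.392, -4.016, 83.108, 1.295, 78.541, -3.26], TCP at [0.225, -0.61, 0.241] pointing down, gripper open.
Joint ranges: [-163.93, 163.93], [-17.29, 119.83], [-79.2, 71.16], [3.27, 140.29], [-89.18, 269.18], [5.43, 117.66], [-154.24, 154.24]. Speed limits (degrees/s): [147.25, 147.25, 180, 180, 180, 180, 180].

## Interface

Orientations are given as [roll, pitch, yaw] about the fixed x, y, z axes, in that order (R = Rz(yaw) Ry(pitch) Rx(roll)).
In Python, from cell import get_obs, cams, ticket, finder gives the robot as it stands.
- The arm moves only by the shell command python3 -m creep 'ROWS' [FORCE]. ROWS is text: rows parted by semicolons, each of 5 numbers parted by spaces: the shift along the world's x, y, z in m, then the turn about the world's z in degrees, then the finger opening in m, from 0 to 0.087. A call has 1 to 8 rows; each row shifts and turns the commanded pose from where the row before left it; what a row does not reach is not made up. A row lasts 1/8 s, in which the tool goes at most 62.5 mm and 10.7 degrees, less where a joint would pass 70% of its speed; a pose out of reach is approached as far as the arm can. A call with a gripper value outside its range is refused whole. The fingers move at their own pace and stop on an object; FORCE is the grip in N (left out, the last holds). Time passes only in rows, so rows that do not move let the fingers close. It gives the time, the measured TCP pose, the force, the opening and the grip force at its end, in the units of the state.
- get_obs(): the state, without advancing time (a new reading comes with each control period).
- cams.read_camera(name): name is "scene" or "top"; returns the picture (400x640x3 uint8, red, green, blue); there is no depth.
- cams.calibration(name): a dict with "fx", "fy", "cx", "cy" (pixels), "extrinsics" (4x4, takes a point from world to camera coordinates). Camera axes: x right, y down, z forward; pixel columns grow to the right and rows downward; lengths in m; the calibration is good to about 2 mm. A picture is of the moment at which its call begins. calibration takes no time and is no camera call.
- ticket.sign_off(): hands the job in; it is judged then, once.
Trained networks look in the newest picture that a camera, given by its name, has taken for a name from the list of things; names that differ only in an ending like _2 or _b are one class to them, and where a whole thing is asked for, a point or a joint stands for the part that bears it (a point fixed in the world has none). Each returns a list of dicts, best first, with "p" (0 to 1); they miss things now and then, are a little off and sometimes report something else, mostly with a low value. They report only what shows in the picture. A call takes as long as a camera call.
- finder.masks_of(name, camera): "mask" (400x640 bool, what is visible of it) and "xy" ([column, row] in pixels, amid what is visible of it).
- finder.tip_of(name, camera): "xy" ([column, row] in pixels: a listed point, or the origin of a listed thing).
The state is a dict: "time_s": time; "qpos": joint angles; "joint_velocities": joint speeds; "effort": joint torques, N m; "tool_pos": TCP position; "tool_rot": TCP orientation; "force": force on the tool from outside, world axes, zero at the start; "wrist_torque": the same for the moment, N m; "grip_width": finger opening in m; "grasp_force": force on a finger pad.
Only numpy, scipy, OpenCV 4.12 (cv2) and the standard library are available. Lean on these libraries where they do the work, as an engineer would, in place of code of your own. Each camera call takes 0.05 s, during which the arm holds its last target. There are 200 camera calls.

## Task

Press down the white-dotted half of the black rocker switch on the cream lamp base, so that the lamp is on, then show which head piece belongs with which beads: with the fingertips pointing down, point at the brass imame from about two centimetres above its tip and stay there for two seconds, then point the same way at the middle of the smoky quartz bowl, about two centimetres above its rim, for another two seconds. Do not touch the imame or the bowl, pick nothing up, leave everything else on the shelf where it stands, and leave the lamp on.

Things in the scene. Friction and masses are not known exactly. Their poses are not given: they have to be found in the camera images.
- rocker (a joint): Black rocker switch on the lamp base, a hinge, rad: 0 off (starts at 0 to 0.04), 0.34 (stop) on. 26 mm wide; two halves, each 22 mm long, meet in a shallow V on the pivot line. The half with the white dot stands up when off; press it down until it is level (on). Friction only (0.04 N m, about 3 N at the dot): it stays where it is left.
- rocker_dot (a point): The white dot (8 mm) on the rocker's top face, 14 mm from the pivot line, in the middle of the width. It moves with the rocker: about 5 mm above the pivot height when off, level with it when on.
- rocker_pivot (a point): Fixed point on the lamp base at the middle of the rocker's pivot line, where its two top faces meet, 38 mm above the shelf. Its axes are the lamp's: -x goes from the pivot to the dotted half, +x to the lamp's stem, y lies along the pivot line.
- lamp: Lamp: cream bakelite foot 180 x 120 mm (x, y), 30 mm high, screwed down, origin at the centre of its underside. The rocker pivot is 45 mm to -x of it. The brass stem rises at +50 mm in x and leans to +x, to an opal globe of 80 mm diameter centred 85 mm to +x and 208 mm up. Its yaw varies.
- brass_imame: The brass imame (head piece of a bead strand), the only brass-coloured one of three: a turned spindle 55 mm tall, at most 24 mm across, loose, standing upright on its foot. Origin at the centre of its underside, z up.
- brass_imame_top (a point): Tip of the brass imame, on its axis, 55 mm above the shelf; the flat top is 8 mm across.
- quartz_bowl: The smoky quartz bowl: smoky brown, 100 mm across the rim, 36 mm high, full of dark brown beads that stay below the rim and form one piece with it; loose. Origin at the centre of its underside, z up.
- quartz_bowl_rim (a point): Centre of the bowl's mouth, at rim height, 36 mm above the shelf.
- ebony_imame: Bystander: black head piece of the same shape and size as the brass one.
- pearl_imame: Bystander: white mother-of-pearl head piece of the same shape and size.
- white_bowl: Bystander: white ceramic bowl of green beads, same size as the quartz bowl.
- reamer: Bystander: steel bead reamer with a wooden handle, lying flat, 160 mm long, 18 mm high; origin under its middle, point to its +x.
- casket: Bystander: dark wooden casket inlaid with mother-of-pearl, 94 x 134 mm (x, y), 77 mm high; origin at the centre of its underside.
- spool: Bystander: red thread spool standing upright, 38 mm across, 38 mm high; origin at the centre of its underside.

How it is judged:
By the outcome, as a careful person would: the job done as asked, in the order asked, and still so for the second after the job is handed in, with the robot touching nothing.
It also fails if it takes over 50 s, if anything falls off the work surface, if the arm or the gripper's body presses on something with over 40 N, if the wrist force passes 120 N, or if a joint passes its speed limit or range.

## Working session

There is one attempt and no reset: what is moved stays moved. The work goes in short steps, Python scripts to look and compute and a shell command to move; the robot and the scene stay as the last step left them, time stands still between calls to the robot, and variables do not carry over. Pictures are saved under pics/ and viewed, at most 10 in all, crops included, and the job is handed in when it is done.

```bash
mkdir -p pics; cat > h.py <<'E'
import numpy as np, cv2
from cell import get_obs, cams, ticket, finder
def ray(cam,xy):
    c=cams.calibration(cam);T=np.array(c["extrinsics"]);R,t=T[:3,:3],T[:3,3]
    d=R.T@np.array([(xy[0]-c["cx"])/c["fx"],(xy[1]-c["cy"])/c["fy"],1]);return -R.T@t,d
def atz(cam,xy,z):
    o,d=ray(cam,xy);return o+d*(z-o[2])/d[2]
def proj(cam,p):
    c=cams.calibration(cam);q=np.array(c["extrinsics"])@np.append(p,1);return [c["fx"]*q[0]/q[2]+c["cx"],c["fy"]*q[1]/q[2]+c["cy"]]
E
python3 - <<'E'
from h import *
for c in("top","scene"):
    im=cams.read_camera(c);cv2.imwrite(f"pics/{c}0.png",im[:,:,::-1])
    print(c,ray(c,(320,200))[0].round(3))
    for n,z in [("rocker_dot",.043),("rocker_pivot",.038),("lamp",0),("brass_imame_top",.055),("brass_imame",0),("quartz_bowl_rim",.036),("quartz_bowl",0),("ebony_imame",0),("pearl_imame",0),("white_bowl",0),("reamer",0),("casket",0),("spool",0)]:
        for r in finder.tip_of(n,c)[:2]:
            print(n,round(r["p"],2),np.round(r["xy"],1),atz(c,r["xy"],z).round(4))
o=get_obs();print(o["time_s"],o["tool_pos"],o["tool_rot"],o["grip_width"],o["force"])
E
```

```text
top [0.46  0.03  1.125]
rocker_dot 0.58 [240.  238.9] [0.5137 0.2206 0.043 ]
rocker_pivot 0.61 [232.3 233.7] [0.5264 0.2405 0.038 ]
lamp 0.71 [236.9 213.6] [0.5793 0.2381 0.    ]
lamp 0.66 [430.9 195. ] [ 0.6302 -0.2518  0.    ]
brass_imame 0.6 [340.  265.2] [ 0.4528 -0.0215  0.    ]
brass_imame 0.4 [377.5 253.7] [ 0.4817 -0.1147  0.    ]
quartz_bowl_rim 0.72 [353.3 191. ] [ 0.6333 -0.0524  0.036 ]
quartz_bowl_rim 0.72 [341.3 261.7] [ 0.4613 -0.023   0.036 ]
quartz_bowl 0.75 [347.6 189.9] [ 0.6417 -0.0407  0.    ]
ebony_imame 0.66 [351.7 187.4] [ 0.6482 -0.0511  0.    ]
ebony_imame 0.4 [376.6 256.6] [ 0.4745 -0.1124  0.    ]
pearl_imame 0.49 [292.7 265.4] [0.4515 0.0956 0.    ]
white_bowl 0.86 [423.9 193.7] [ 0.6334 -0.2341  0.    ]
reamer 0.73 [431.9 265. ] [ 0.4549 -0.2491  0.    ]
reamer 0.31 [234.  234.3] [0.5272 0.2436 0.    ]
casket 0.56 [289.8 133. ] [0.7898 0.1085 0.    ]
casket 0.15 [431. 194.] [ 0.6327 -0.2521  0.    ]
spool 0.53 [379.8 130.2] [ 0.799  -0.1244  0.    ]
scene [ 1.448 -0.213  0.634]
rocker_dot 0.44 [398.4 183.2] [0.5276 0.231  0.043 ]
rocker_pivot 0.88 [399.8
[... 246 characters left out ...]
   0.036 ]
quartz_bowl_rim 0.38 [208.6 246.7] [ 0.6682 -0.2359  0.036 ]
quartz_bowl 0.77 [299.8 241.5] [ 0.6473 -0.044   0.    ]
quartz_bowl 0.72 [291.3 178.4] [ 0.3745 -0.0083  0.    ]
ebony_imame 0.55 [259.4 203.9] [ 0.4793 -0.1085  0.    ]
pearl_imame 0.62 [337.9 190.9] [0.463  0.0957 0.    ]
white_bowl 0.75 [209.  247.4] [ 0.6238 -0.2365  0.    ]
reamer 0.75 [197.6 203.4] [ 0.4441 -0.2543  0.    ]
casket 0.84 [386.1 269.6] [0.7771 0.1068 0.    ]
casket 0.61 [401.9 184.2] [0.4675 0.2705 0.    ]
spool 0.81 [268.5 293.6] [ 0.7904 -0.1353  0.    ]
1.4 [ 0.22454617 -0.61000294  0.24127292] [1.79996539e+02 3.17672606e-03 2.02144402e+01] 0.08735321358205697 [ 0.9312913   0.7899872  -0.68487334]
```

View pics/top0.png

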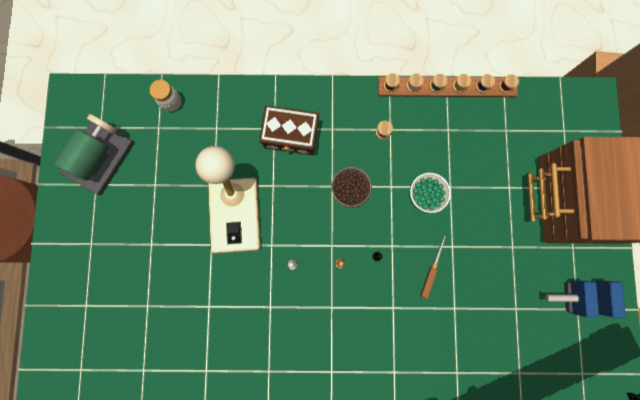

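View pics/scene0.png

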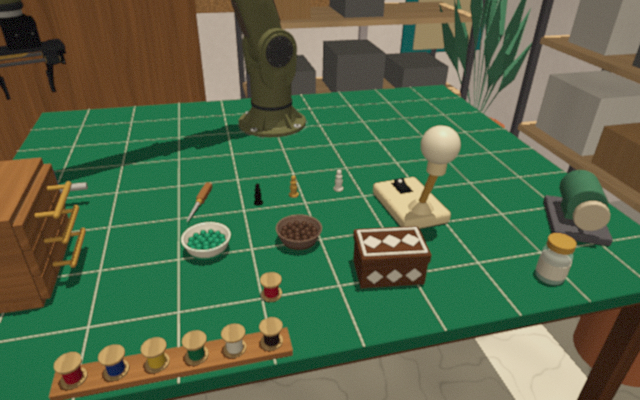

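The top view shows the rocker near (234,233) with its dot on the lower side at about (234,238), the brass imame at (340,264) and the quartz bowl at (351,187). The ebony imame is at (377,257) and the pearl one at (293,265). I'll refine these positions with masks and zoomed crops.

```bash
python3 - <<'E'
from h import *
t=cv2.imread("pics/top0.png");s=cv2.imread("pics/scene0.png")
a=cv2.resize(t[170:260,200:270],None,fx=5.5,fy=5.5,interpolation=cv2.INTER_NEAREST)
b=cv2.resize(s[165:235,365:455],None,fx=4.4,fy=4.4,interpolation=cv2.INTER_NEAREST)
c=np.zeros((500,800,3),np.uint8);c[:a.shape[0],:a.shape[1]]=a;c[:b.shape[0],400:400+b.shape[1]]=b[:,:400]
cv2.imwrite("pics/z.png",c)
for cam,names in (("top",[("rocker",.04),("brass_imame",.03),("quartz_bowl",.036),("lamp",.03)]),("scene",[("rocker",.04),("brass_imame",.03),("quartz_bowl",.03)])):
  for n,z in names:
    for r in finder.masks_of(n,cam)[:2]:
        ys,xs=np.nonzero(r["mask"]);m=((xs.min()+xs.max())/2,(ys.min()+ys.max())/2)
        print(cam,n,round(r["p"],2),np.round(r["xy"],1),len(xs),xs.min(),xs.max(),ys.min(),ys.max(),atz(cam,m,z).round(4))
# cream foot fit and white dot in top
f=t.astype(int);g=f[175:258,204:264]
m=((g[:,:,2]>180)&(g[:,:,1]>160)).astype(np.uint8)
k=np.zeros(t.shape[:2],np.uint8);k[195:258,204:264]=m[20:]
ys,xs=np.nonzero(k);P=np.array([atz("top",p,.03)[:2] for p in zip(xs,ys)]).astype(np.float32)
print("foot rect",cv2.minAreaRect(P))
d=(f[225:246,226:243].sum(2));print(d)
E
```

```text
top rocker 0.54 [232.  228.4] 204 228 238 223 241 [0.5303 0.2386 0.04  ]
top brass_imame 0.43 [342.2 266.2] 59 336 344 259 267 [ 0.4582 -0.0201  0.03  ]
top quartz_bowl 0.77 [352.3 185.3] 1246 330 370 167 205 [ 0.6457 -0.0444  0.036 ]
top lamp 0.95 [230.4 201.5] 4643 195 260 146 252 [0.612  0.2569 0.03  ]
top lamp 0.3 [337.5 264.6] 44 336 343 260 266 [ 0.4582 -0.0189  0.03  ]
scene rocker 0.44 [406.  182.4] 112 396 409 178 190 [0.5288 0.2418 0.04  ]
scene brass_imame 0.61 [293.7 185.1] 129 290 297 176 196 [ 0.4633 -0.0201  0.03  ]
scene quartz_bowl 0.91 [300.4 230.2] 1243 276 321 214 248 [ 0.6489 -0.047   0.03  ]
scene quartz_bowl 0.7 [389.2 254.3] 4164 353 431 226 287 [0.7745 0.1175 0.03  ]
foot rect ((0.5523644685745239, 0.24460379779338837), (0.1394471526145935, 0.1311250776052475), 0.41511058807373047)
[[369 177 158 156 158 155 160 159 163 157 162 148 125 150 289 659 695]
 [374 175 161 161 161 161 159 167 159 159 161 161 119 146 292 651 692]
 [386 188 162 156 166 158 158 154 164 165 158 150 121 116 242 530 681]
 [402 194 157 162 151 165 154 169 162 162 167 159 109  81 188 390 667
[... 509 characters left out ...]
107  91  87 140 333 415 346 158  88  82  70  81 165 367 668]
 [561 280  99  88 101 255 550 622 566 264  95  80  68  69 142 301 665]
 [573 275 122  73 116 300 631 656 562 254  83  88  66  70 153 292 662]
 [568 280 113  84  99 224 471 493 363 171  81  75  59  56 155 293 666]
 [574 277 105  72  75 105 213 223 150  85  70  65  72  71 164 301 668]
 [639 330 123  74  79  85  90  83  66  70  74  76  36  74 159 300 669]
 [673 353 140  66  78 119 140 151 135 157 160 163 167 181 225 341 665]
 [677 385 235 236 234 250 293 291 302 358 361 345 363 440 472 575 688]
 [688 521 469 551 569 574 593 590 588 607 612 609 616 644 648 689 696]
 [694 656 649 683 691 694 692 695 693 692 691 695 693 698 694 699 701]]
```

View pics/z.png

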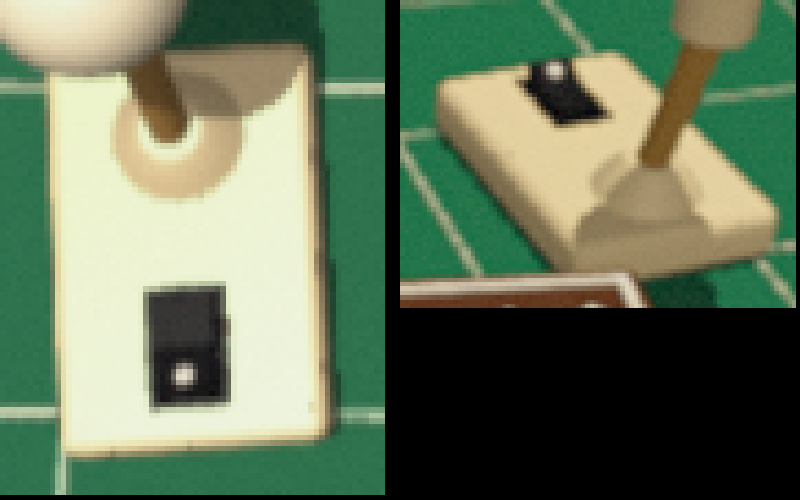

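The crop puts the dot at about (233,238) in the top view, on the robot side of the rocker. The lamp is turned only a couple of degrees. Next I'll refine the numbers.

```bash
python3 - <<'E'
from h import *
t=cv2.imread("pics/top0.png");s=cv2.imread("pics/scene0.png")
def blob(im,x0,x1,y0,y1,f):
    c=im[y0:y1,x0:x1].astype(int);m=f(c[:,:,2],c[:,:,1],c[:,:,0]);ys,xs=np.nonzero(m);return (xs.mean()+x0,ys.mean()+y0),len(xs),(xs.min()+x0,xs.max()+x0,ys.min()+y0,ys.max()+y0)
W=lambda r,g,b:r+g+b>350
d=blob(t,229,238,232,242,W);print("dot",d,atz("top",d[0],.043))
d=blob(s,396,405,176,187,lambda r,g,b:b>150);print("dot sc",d,atz("scene",d[0],.043))
def tri(p,q):
    o1,a=ray("top",p);o2,b=ray("scene",q);x=np.linalg.lstsq(np.c_[a,-b],o2-o1,rcond=None)[0];return (o1+a*x[0]),(o2+b*x[1])
# foot edges (top pixels, from crop) -> world at z=.03
L=[atz("top",(200+x/5.5,170+y/5.5),.03)[:2] for x,y in((48,75),(62,455),(312,45),(328,435))];L=np.array(L)
print(L.round(4),np.degrees(np.arctan2(*(L[0]-L[1])[::-1])),np.degrees(np.arctan2(*(L[2]-L[3])[::-1])))
B=lambda r,g,b:(r>g+25)
d=blob(t,330,352,255,275,B);print("imame top",d,[atz("top",d[0],z).round(4) for z in(.03,.055)])
e=blob(s,284,304,172,200,B);print("imame sc",e,atz("scene",e[0],.027).round(4));print(tri(d[0],e[0]))
d=blob(t,325,378,160,212,lambda r,g,b:(r>g));print("bowl",d,[atz("top",d[0],z).round(4) for z in(.03,.036)], atz("top",((d[2][0]+d[2][1])/2,(d[2][2]+d[2][3])/2),.036))
E
```

```text
dot ((np.float64(233.0), np.float64(237.8)), 10, (np.int64(232), np.int64(234), np.int64(236), np.int64(239))) [0.51624126 0.237504   0.043     ]
dot sc ((np.float64(399.8), np.float64(180.4)), 5, (np.int64(399), np.int64(401), np.int64(180), np.int64(181))) [0.51549806 0.23970452 0.043     ]
[[0.6501 0.3048]
 [0.4806 0.2913]
 [0.6647 0.1864]
 [0.4901 0.1745]] 4.57829252131045 3.905211121879369
imame top ((np.float64(339.4), np.float64(263.16)), 50, (np.int64(336), np.int64(343), np.int64(260), np.int64(267))) [array([ 0.4578, -0.0187,  0.03  ]), array([ 0.4579, -0.0176,  0.055 ])]
imame sc ((np.float64(293.18811881188117), np.float64(187.53465346534654)), 101, (np.int64(290), np.int64(297), np.int64(176), np.int64(196))) [ 0.4654 -0.0214  0.027 ]
(array([ 0.45780513, -0.01902838,  0.02214515]), array([ 0.45762595, -0.01983133,  0.02218112]))
bowl ((np.float64(350.90460792239287), np.float64(186.67340339531123)), 1237, (np.int64(331), np.int64(371), np.int64(167), np.int64(206))) [array([ 0.645, -0.047,  0.03 ]), array([ 0.644 , -0.0466,  0.036 ])] [ 0.64444235 -0.04683416  0.036     ]
```

```bash
python3 -m creep '0.03 0.06 0 -6 0;0.03 0.05 0 -6 0;0.03 0.05 0 -6 0;0.03 0.05 0 0 0;0.03 0.05 0 0 0;0.03 0.05 0 0 0;0.03 0.05 0 0 0;0.03 0.05 0 0 0'
```

```text
time_s: 2.75
tool_pos: [0.4633, -0.2025, 0.2417]
tool_rot: [179.9, -0.0, 2.2]
force: [0.3, -0.1, -0.1]
grip_width: 0.0153
grasp_force: 0.0
```

```bash
python3 -m creep '0.006 0.055 0 2 0;0.006 0.055 0 0 0;0.006 0.055 0 0 0;0.006 0.055 0 0 0;0.006 0.055 0 0 0;0.006 0.055 0 0 0;0.006 0.055 0 0 0;0.006 0.053 0 0 0'; python3 -m creep '0 0 -0.05 0 0;0 0 -0.05 0 0;0 0 -0.04 0 0;0 0 -0.02 0 0;0 0 0 0 0;0 0 0 0 0'
python3 - <<'E'
from h import *
o=get_obs();print(o["tool_pos"],o["tool_rot"],o["force"],o["grip_width"])
for c,(x0,x1,y0,y1) in dict(top=(200,280,170,260),scene=(360,450,130,220)).items():
    im=cams.read_camera(c);cv2.imwrite(f"pics/a_{c}.png",cv2.resize(im[y0:y1,x0:x1,::-1],None,fx=4,fy=4))
a=cv2.imread("pics/a_top.png");b=cv2.imread("pics/a_scene.png");cv2.imwrite("pics/a.png",np.hstack([a,b]))
E
```

```text
time_s: 3.75
tool_pos: [0.5107, 0.2355, 0.2417]
tool_rot: [180.0, -0.1, 4.2]
force: [0.6, -0.2, 0.2]
grip_width: 0.0003
grasp_force: 0.0
time_s: 4.5
tool_pos: [0.5118, 0.2346, 0.083]
tool_rot: [-180.0, -0.2, 4.2]
force: [-0.0, -0.4, -0.3]
grip_width: 0.0003
grasp_force: 0.0
[0.5117583  0.23459957 0.08303828] [-1.79954948e+02 -1.58643212e-01  4.21008913e+00] [-0.01695292 -0.4433318  -0.32914667] 0.0003145394449808029
```

View pics/a.png

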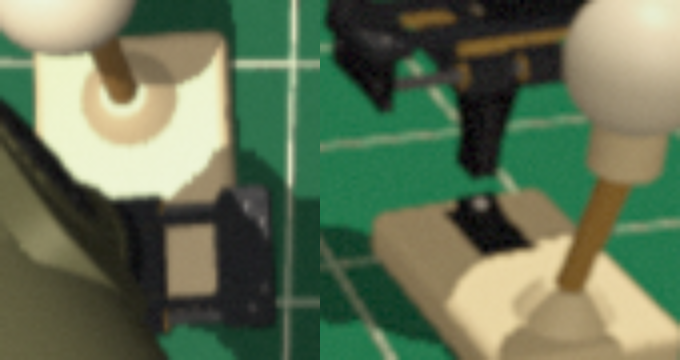

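The closed fingertips hang just above the dotted half, about 3 mm short in y. I'll correct that and press slowly.

```bash
python3 -m creep '0 0.003 -0.01 0 0;0 0 -0.005 0 0;0 0 -0.003 0 0;0 0 -0.002 0 0;0 0 -0.002 0 0;0 0 -0.002 0 0;0 0 -0.001 0 0;0 0 0 0 0'; python3 -m creep '0 0 -0.001 0 0;0 0 0 0 0'; python3 -m creep '0 0 -0.001 0 0;0 0 0 0 0'
```

```text
time_s: 5.6
tool_pos: [0.5105, 0.237, 0.0571]
tool_rot: [180.0, 0.0, 4.2]
force: [-4.0, -1.7, 7.8]
grip_width: 0.0006
grasp_force: 3.8
time_s: 5.85
tool_pos: [0.5105, 0.237, 0.0569]
tool_rot: [179.9, -0.0, 4.2]
force: [-5.7, -2.8, 12.9]
grip_width: 0.0008
grasp_force: 7.0
time_s: 6.1
tool_pos: [0.5106, 0.2371, 0.0568]
tool_rot: [179.9, -0.0, 4.2]
force: [-8.6, -3.6, 21.0]
grip_width: 0.0003
grasp_force: 10.1
```

The force rises sharply with the tips at z ≈ 0.038, so the rocker is on its stop. I'll retract and move towards the imame.

```bash
python3 -m creep '0 0 0.01 0 0;0 0 0.03 0 0;0 0 0.05 0 0;0 0 0.03 0 0;-0.013 -0.05 0 0 0;-0.013 -0.05 0 0 0;-0.013 -0.05 0 0 0;-0.013 -0.05 0 0 0'; python3 -m creep '0 -0.03 0 0 0;0 -0.025 0 0 0;0 0 0 0 0;0 0 0 0 0'
python3 - <<'E'
from h import *
o=get_obs();print(o["tool_pos"],o["force"])
for c,(x0,x1,y0,y1) in dict(top=(200,280,170,260),scene=(370,450,150,240)).items():
    im=cams.read_camera(c);cv2.imwrite(f"pics/b_{c}.png",cv2.resize(im[y0:y1,x0:x1,::-1],None,fx=5,fy=5))
cv2.imwrite("pics/b.png",np.hstack([cv2.imread("pics/b_top.png"),cv2.imread("pics/b_scene.png")]))
E
```

```text
time_s: 7.1
tool_pos: [0.4584, 0.035, 0.1745]
tool_rot: [180.0, -0.1, 4.2]
force: [0.2, -0.4, -0.1]
grip_width: 0.0007
grasp_force: 0.0
time_s: 7.6
tool_pos: [0.4588, -0.0171, 0.1744]
tool_rot: [-180.0, -0.0, 4.3]
force: [0.1, 0.0, -0.1]
grip_width: 0.0001
grasp_force: 0.0
[ 0.45875973 -0.0171434   0.17435095] [ 0.08904882  0.00583802 -0.12452786]
```

View pics/b.png

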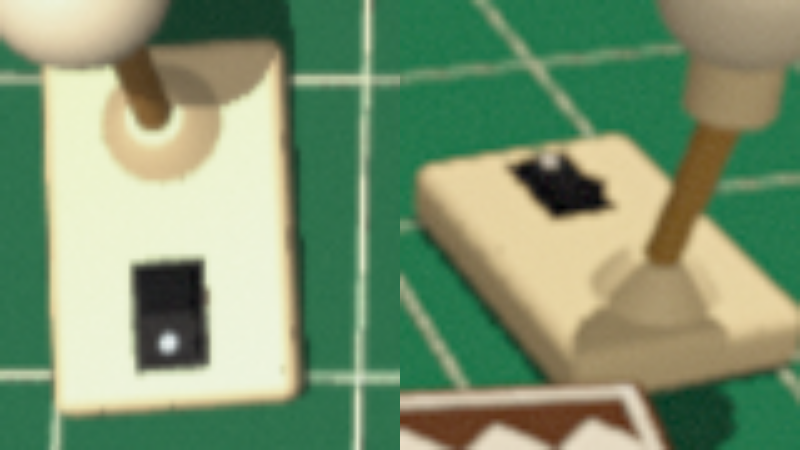

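The shading has swapped: the dotted half is now the lit, level one and the far half stands up, so the lamp is on. Now I'll lower to the imame and hold.

```bash
python3 -m creep '0 -0.001 -0.04 0 0;0 0 -0.025 0 0;0 0 -0.01 0 0;0 0 -0.005 0 0;0 0 0 0 0;0 0 0 0 0'
python3 - <<'E'
from h import *
o=get_obs();print(o["tool_pos"],o["force"])
im=cams.read_camera("scene");cv2.imwrite("pics/c.png",cv2.resize(im[120:210,240:350,::-1],None,fx=5,fy=5))
print(proj("scene",o["tool_pos"]-[0,0,.019]),proj("scene",[.458,-.0185,.055]))
E
```

```text
time_s: 8.45
tool_pos: [0.4592, -0.0191, 0.0951]
tool_rot: [180.0, -0.1, 4.2]
force: [0.2, -0.0, -0.0]
grip_width: 0.0002
grasp_force: 0.0
[ 0.45924378 -0.01910838  0.09513319] [ 0.1565018  -0.03568088 -0.01197054]
[np.float64(293.3365585213536), np.float64(168.87644880294906)] [np.float64(293.58384745164693), np.float64(176.13926669832904)]
```

View pics/c.png

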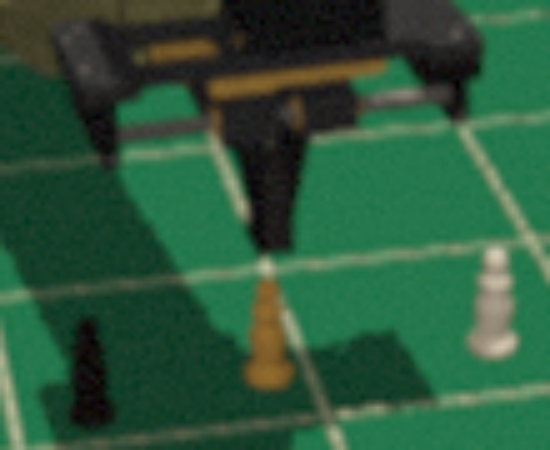

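The fingertips (about (294,169) in the full frame) sit right above the brass tip with a 2 cm gap. I'll hold here for 2.5 s, then go to the bowl.

```bash
python3 -m creep '0 0 0 0 0;0 0 0 0 0;0 0 0 0 0;0 0 0 0 0;0 0 0 0 0;0 0 0 0 0;0 0 0 0 0;0 0 0 0 0' >/dev/null; python3 -m creep '0 0 0 0 0;0 0 0 0 0;0 0 0 0 0;0 0 0 0 0;0 0 0 0 0;0 0 0 0 0;0 0 0 0 0;0 0 0 0 0'; python3 -m creep '0 0 0 0 0;0 0 0 0 0;0 0 0 0 0;0 0 0 0 0'; python3 -m creep '0 0 0.03 0 0;0 0 0.03 0 0;0.045 -0.007 0 0 0;0.05 -0.007 0 0 0;0.05 -0.007 0 0 0;0.04 -0.007 0 0 0;0 0 -0.03 0 0;0 0 0 0 0'; python3 -m creep '0 0 -0.03 0 0;0 0 -0.015 0 0;0 0 -0.005 0 0;0 0 0 0 0;0 0 0 0 0'
python3 - <<'E'
from h import *
o=get_obs();print(o["tool_pos"],o["force"])
im=cams.read_camera("scene");cv2.imwrite("pics/d.png",cv2.resize(im[130:270,200:400,::-1],None,fx=4,fy=4))
E
```

```text
time_s: 10.5
tool_pos: [0.4585, -0.0191, 0.0943]
tool_rot: [180.0, 0.0, 4.2]
force: [-0.3, 0.1, 0.6]
grip_width: 0.0009
grasp_force: 0.0
time_s: 11.0
tool_pos: [0.4585, -0.0191, 0.0943]
tool_rot: [180.0, 0.0, 4.2]
force: [-0.1, -1.0, 1.0]
grip_width: 0.0006
grasp_force: 0.0
time_s: 12.0
tool_pos: [0.6416, -0.0471, 0.1213]
tool_rot: [-179.9, 0.3, 4.2]
force: [-0.7, 0.1, -0.6]
grip_width: 0.0002
grasp_force: 0.0
time_s: 12.62
tool_pos: [0.6442, -0.0471, 0.0754]
tool_rot: [180.0, -0.1, 4.2]
force: [0.1, 0.7, -0.5]
grip_width: 0.0004
grasp_force: 0.0
[ 0.64420705 -0.04709666  0.07542948] [ 0.1420072   0.72756246 -0.53307759]
```

View pics/d.png

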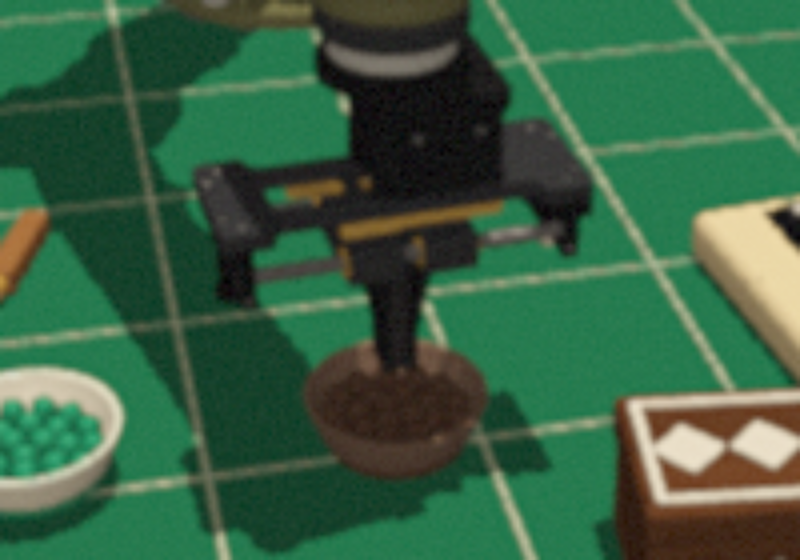

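The fingertips hover over the middle of the smoky bowl (about (299,222) in the full frame), and the bowl hasn't moved. I'll hold, then retreat upward and hand in.

```bash
python3 -m creep '0 0 0 0 0;0 0 0 0 0;0 0 0 0 0;0 0 0 0 0;0 0 0 0 0;0 0 0 0 0;0 0 0 0 0;0 0 0 0 0' >/dev/null; python3 -m creep '0 0 0 0 0;0 0 0 0 0;0 0 0 0 0;0 0 0 0 0;0 0 0 0 0;0 0 0 0 0;0 0 0 0 0;0 0 0 0 0'; python3 -m creep '0 0 0 0 0;0 0 0 0 0;0 0 0 0 0;0 0 0 0 0'; python3 -m creep '0 0 0.03 0 0;0 0 0.04 0 0;0 0 0.04 0 0;0 0 0 0 0;0 0 0 0 0;0 0 0 0 0'
python3 -c "
from h import *
print(ticket.sign_off())"
```

```text
time_s: 14.68
tool_pos: [0.6435, -0.047, 0.0743]
tool_rot: [180.0, -0.0, 4.2]
force: [-0.5, -1.1, 0.5]
grip_width: 0.0004
grasp_force: 0.0
time_s: 15.18
tool_pos: [0.6435, -0.0471, 0.0743]
tool_rot: [180.0, 0.0, 4.2]
force: [0.1, -0.0, -0.2]
grip_width: 0.0005
grasp_force: 0.0
time_s: 15.92
tool_pos: [0.6426, -0.0472, 0.1826]
tool_rot: [-180.0, 0.2, 4.2]
force: [-0.4, -0.5, 0.3]
grip_width: 0.0002
grasp_force: 0.0
the job is handed in; nothing more can be done
None
```

The job is handed in: I pressed the rocker to its stop so the lamp is on, then pointed for at least two seconds each at the brass imame and the smoky quartz bowl from about 2 cm above, touching neither, and finished at about 16 s.

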